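Lock the axle nut of a wheel-drive test stand

ROBOT

A 7-joint arm with a two-finger parallel gripper is mounted at the origin on the work surface. World frame = base frame: x ahead of the robot, y to its left, z up, the work surface at z = 0. Lengths are in m, angles in rad, forces in N, time in s.
With the tool pointing down it reaches from about 0.35 to 0.9 m from the base axis. Payload 8.1 kg.
Tool frame: the origin (TCP) lies at the centre of the arm's flange, where the gripper is bolted on; the fingertips stand 178 mm ahead of it and the grasp point (between the pads) lies 159 mm ahead of it; z points along the fingers, y is the line along which they close (so a half turn about z gives the same grasp; the last joint's range is limited). The gripper opens to 92 mm and grips with 3 to 60 N. Pads are 19 mm wide; open, the fingers measure 130 mm over their backs; the gripper's body (75 mm by 190 mm) begins 47 mm behind the grasp point.
Start: joints at [1.186, 0.434, 0.025, 1.573, -0.012, 1.134, -0.075], TCP at [0.174, -0.6, 0.405] pointing down, gripper open.
Joint ranges: [-2.62, 2.62], [-0.44, 2.09], [-1.27, 1.32], [0.08, 2.57], [-1.32, 4.46], [0.12, 2], [-2.74, 2.74]. Speed limits (rad/s): [2.22, 2.22, 3.01, 3.01, 3.14, 3.14, 3.14].

INTERFACE

Orientations are given as a rotation vector (axis times angle).
In Python, from cell import arm gives the robot as it stands. The module is installed in compiled form; this text tells all that it offers.
- The arm moves only by the shell command python3 -m inch 'ROWS' [FORCE]. ROWS is text: rows parted by semicolons, each of 5 numbers parted by spaces: the shift along the tool's x, y, z in m, then the turn about the tool's z in rad, then the finger opening in m, from 0 to 0.0918. In form: x y z roll fingers; .... A call has 1 to 5 rows; each row is the pose to reach, as a shift and turn from the pose commanded when the call began, along the tool's axes at that moment; what a row does not reach only later rows make up. A row lasts 1/10 s, in which the tool goes at most 50 mm and 8.59 degrees, less where a joint would pass 70% of its speed; a pose out of reach is approached as far as the arm can. A call with a gripper value outside its range is refused whole. The fingers move at their own pace and stop on an object; FORCE is the grip in N (left out, the last holds). Time passes only in rows, so rows that repeat a pose let the fingers close. It gives the time, the measured TCP pose, the force, the opening and the grip force at its end, in the units of the state.
- arm.observe(): the state, without advancing time (a new reading comes with each control period).
- arm.get_image(name): name is "scene" or "top"; returns the picture (400x640x3 uint8, red, green, blue); there is no depth.
- arm.get_calibration(name): a dict with "intrinsics" (3x3 intrinsics, pixels), "distortion" ([k1, k2, p1, p2, k3] as OpenCV has them; the pictures are not rectified), "pose" (4x4, takes a point from camera to world coordinates). Camera axes: x right, y up, looking along -z (the intrinsics and any distortion apply to the point x, -y, -z); pixel columns grow to the right and rows downward; lengths in m; the calibration is good to about 2 mm. A picture is of the moment at which its call begins. get_calibration takes no time and is no camera call.
- arm.sign_off(): hands the job in; it is judged then, once.
Trained networks look in the newest picture that a camera, given by its name, has taken for a name from the list of things; names that differ only in an ending like _2 or _b are one class to them, and where a whole thing is asked for, a point or a joint stands for the part that bears it (a point fixed in the world has none). Each returns a list of dicts, best first, with "conf" (0 to 1); they miss things now and then, are a little off and sometimes report something else, mostly with a low value. They report only what shows in the picture. A call takes as long as a camera call. They do not tell look-alikes from the thing itself.
- arm.look_for(camera, query): "point" ([row, column] in pixels, amid what is visible of it).
- arm.silhouettes(camera, query): "region" (400x640 bool, what is visible of it) and "point" ([row, column] in pixels, amid what is visible of it).
- arm.place_of(camera, query): "point" ([row, column] in pixels: a listed point, or the origin of a listed thing).
The state is a dict: "clock": time; "joints": joint angles; "dq": joint speeds; "joint_efforts": joint torques, N m; "position": TCP position; "ee_rot": TCP orientation; "force": force on the tool from outside, world axes, zero at the start; "ft_torque": the same for the moment, N m; "width": opening from 0.0 (shut) to 1.0 (fully open); "gripper_force": force on a finger pad.
Only numpy, scipy, OpenCV 4.12 (cv2) and the standard library are available. Lean on these libraries where they do the work, as an engineer would, in place of code of your own. Each camera call takes 0.05 s, during which the arm holds its last target. There are 200 camera calls.

TASK

Make the wheel-drive stand safe and lock its axle nut: first unclip every battery pack from the supply rail and put them all in the blue charging tray. Only then tighten the castle nut clockwise until its white line has reached the red line on the washer, and turn it on just to the next slot that lines up with the locking pin, no further. Finally push the red pin fully home through the slot, leaving the other things on the table where they are.

Things in the scene. Friction and masses are not known exactly. Their poses are not given: they have to be found in the camera images.
- pack0: clip-on battery pack, black with a yellow band, 40 (its x) x 34 (its y) x 58 mm tall (its z), about 180 g; origin at its centre. Upper 36 mm: solid block; below, two 22 mm grey legs straddle the rail bar; a ridge sticks out 3 mm near the foot of its +x side. On the rail it stands upright, underside 12 mm above the table, its x along the rail's x. Three to five packs are present, the others read None.
- pack1: clip-on battery pack, black with a yellow band, 40 (its x) x 34 (its y) x 58 mm tall (its z), about 180 g; origin at its centre. Upper 36 mm: solid block; below, two 22 mm grey legs straddle the rail bar; a ridge sticks out 3 mm near the foot of its +x side. On the rail it stands upright, underside 12 mm above the table, its x along the rail's x. Three to five packs are present, the others read None.
- pack2: clip-on battery pack, black with a yellow band, 40 (its x) x 34 (its y) x 58 mm tall (its z), about 180 g; origin at its centre. Upper 36 mm: solid block; below, two 22 mm grey legs straddle the rail bar; a ridge sticks out 3 mm near the foot of its +x side. On the rail it stands upright, underside 12 mm above the table, its x along the rail's x. Three to five packs are present, the others read None.
- pack3: clip-on battery pack, black with a yellow band, 40 (its x) x 34 (its y) x 58 mm tall (its z), about 180 g; origin at its centre. Upper 36 mm: solid block; below, two 22 mm grey legs straddle the rail bar; a ridge sticks out 3 mm near the foot of its +x side. On the rail it stands upright, underside 12 mm above the table, its x along the rail's x. Three to five packs are present, the others read None.
- pack4: clip-on battery pack, black with a yellow band, 40 (its x) x 34 (its y) x 58 mm tall (its z), about 180 g; origin at its centre. Upper 36 mm: solid block; below, two 22 mm grey legs straddle the rail bar; a ridge sticks out 3 mm near the foot of its +x side. On the rail it stands upright, underside 12 mm above the table, its x along the rail's x. Three to five packs are present, the others read None.
- rail: fixed supply rail: grey base 60 (x) x 290 (y) x 10 mm with an aluminium bar 16 mm wide along its y, bar top 34 mm above the table; bays at y = -112, -56, 0, 56, 112 mm, any of them filled. Origin: centre of its underside. An orange sprung catch at each bay's +x side, up to 27 mm high, hooks over the pack's ridge; a straight upward pull of 8 to 15 N in all frees it within 8 mm.
- tray: loose blue open charging tray 84 (x) x 262 (y) x 28 mm, walls and floor 4 mm, 600 g; origin: centre of its underside. The packs go in here, standing or lying.
- hub: fixed wheel-drive stand with an upright axle; origin on the axle line at table height, z up. Its x points from the axle to the pin guide, along the cross (cotter) hole of the axle, 78 mm above the table. Axle 25 mm dia, up to 86 mm, a red dash on its end along the hole. Pin guide: grey block 30 mm wide, 59 to 135 mm out from the axle, up to 82 mm high. Bearing housing under the nut: radius 48 mm.
- washer: fixed brass washer under the nut, 72 mm dia, top face 55 mm above the table; origin on the axle line at its underside. A red line on it, 30 degrees anticlockwise of its x axis (seen from above), marks where the nut becomes tight. It does not turn.
- nut (a joint): angle of the castle nut in rad, growing clockwise seen from above (tightening). 0: its white line stands at the washer's red line, just tight; negative: slack (starts -3.4 to -2.2). About 0.2 N m of steady friction; stays where left; stops at -3.9 and 2.2. At 0 no slot faces the pin; the next one comes into line 0.2 to 0.85 rad further on.
- nut_top (a point): on the castle nut's axis at the top of its hexagon, 73 mm above the table; turns with the nut, z up. Dark steel hexagon 46 mm across flats, 53 over corners, 55 to 73 mm above the table; flats face its x and every 60 degrees from there. The white line is 30 degrees anticlockwise of x, on a corner and the tooth above it.
- nut_crown (a point): on the nut's axis at the top of its crown, 83 mm above the table; axes as nut_top. Six teeth, 43 mm dia over all, 10 mm high; the six slots between them, about 8 mm wide, lie over the middles of the flats (on x and every 60 degrees from there).
- pin (a joint): travel of the captive locking pin in m: 0 fully out, 0.058 fully home. The 4.4 mm steel pin slides along the hub's x towards the axle against about 1.5 N of friction and stays where left; its tip is 62 mm from the axle line when out, 4 mm when home. Unless a slot faces it, a tooth of the nut's crown blocks it at about 0.04.
- pin_tab (a point): centre of the red upright tab of the locking pin, 94 mm above the table; 10 mm thick along the hub's x, 18 mm wide, 24 mm tall (82 to 106 mm above the table); 120 mm out from the axle line when the pin is out, 62 mm when home; moves with the pin.
- motor_a: small silver motor, 28 mm dia, 34 mm tall with its shaft, origin under its centre; leave it alone
- motor_b: small silver motor, 28 mm dia, 34 mm tall with its shaft, origin under its centre; leave it alone
- motor_c: small silver motor, 28 mm dia, 34 mm tall with its shaft, origin under its centre; leave it alone
- frame: black X-shaped drone frame plate, 5 mm thick, about 170 mm across the tips, origin under its centre; leave it alone
- driver: red-handled screwdriver lying along its x axis; leave it alone
- jar: small clear jar with a yellow cap, 48 mm dia, 55 mm tall, origin under its centre; leave it alone
Not all that is in view belongs to the job. What is shaped like the pack4 but pink or purple is not meant.

How it is judged:
On the way, in this order (a step that is already met when the one before it is completed fails the run):
1. every battery pack is in the tray and let go (x of pack0 in the frame of tray between -0.042 and 0.042 m and y of pack0 in the frame of tray between -0.131 and 0.131 m and z of pack0 in the frame of tray between 0.01 and 0.05 m and contact force between each of pack0, pack1, pack2, pack3, pack4 and the fingers below 0.2 N and x of pack1 in the frame of tray between -0.042 and 0.042 m and y of pack1 in the frame of tray between -0.131 and 0.131 m and z of pack1 in the frame of tray between 0.01 and 0.05 m and x of pack2 in the frame of tray between -0.042 and 0.042 m and y of pack2 in the frame of tray between -0.131 and 0.131 m and z of pack2 in the frame of tray between 0.01 and 0.05 m and x of pack3 in the frame of tray between -0.042 and 0.042 m and y of pack3 in the frame of tray between -0.131 and 0.131 m and z of pack3 in the frame of tray between 0.01 and 0.05 m and x of pack4 in the frame of tray between -0.042 and 0.042 m and y of pack4 in the frame of tray between -0.131 and 0.131 m and z of pack4 in the frame of tray between 0.01 and 0.05 m), for 0.2 s.
2. the nut is tight and its next slot is lined up with the cross hole (value of joint nut between 0 and 1 rad and angle between the x axis of nut_top and the x axis of hub, either way round below 0.1 rad and velocity of joint nut below 0.05 rad/s), for 0.3 s.
3. the locking pin is fully home (value of joint nut between 0 and 1 rad and angle between the x axis of nut_top and the x axis of hub, either way round below 0.1 rad and value of joint pin above 0.053 m), for 0.2 s.
At the end, for the whole second after the job is handed in: All packs present lie or stand in the tray at rest; the nut is tight (joint between 0 and 1.0 rad) with a slot within 0.1 rad of the cross hole; the pin is in by at least 53 of its 58 mm (all of step 1 and all of step 3 and linear speed of each of pack0, pack1, pack2, pack3, pack4 below 0.03 m/s); the robot touches nothing.
It fails at once if the nut is turned past the next slot (overtightened, joint above 1.15 rad) (value of joint nut above 1.15 rad).
It fails at once if a motor, the drone frame, the screwdriver or the jar is moved more than 4 cm (distance of any of motor_a, motor_b, motor_c, frame, driver, jar from where it was at the start of the episode above 0.04 m).
Of pack0, pack1, pack2, pack3, pack4 only 3 to 5 are there at a start; the rules pass over those that are not, and their reading is None.
At some moment in a run one of tray may be knocked a few centimetres aside while the robot is not near it.
Once in a run the grip may slacken for a moment while it holds something.
It also fails if it takes over 210 s, if anything falls off the work surface, if the arm or the gripper's body presses on something with over 40 N, if the wrist force passes 120 N, or if a joint passes its speed limit or range.

## Working session

There is one attempt and no reset: what is moved stays moved. The work goes in short steps, Python scripts to look and compute and a shell command to move; the robot and the scene stay as the last step left them, time stands still between calls to the robot, and variables do not carry over. Pictures are saved under pics/ and viewed, at most 14 in all, crops included, and the job is handed in when it is done.

```bash
mkdir -p pics
cat > h.py <<'E'
import numpy as np, cv2
from cell import arm
from scipy.spatial.transform import Rotation as R
def cal(n):
    c=arm.get_calibration(n); return np.array(c["intrinsics"]),np.array(c["distortion"]),np.array(c["pose"])
def pix2w(n,rc,z):
    K,d,T=cal(n); u=cv2.undistortPoints(np.array([[[rc[1],rc[0]]]],float),K,d)[0,0]
    v=T[:3,:3]@np.array([u[0],-u[1],-1]); o=T[:3,3]; return o+v*(z-o[2])/v[2]
def w2pix(n,p):
    K,d,T=cal(n); p=np.atleast_2d(p); c=(p-T[:3,3])@T[:3,:3]; c=c*[1,-1,-1]
    q=cv2.projectPoints(c.reshape(-1,1,3),np.zeros(3),np.zeros(3),K,d)[0].reshape(-1,2); return q[:,::-1]
def snap(n,f,crop=None,s=1):
    im=arm.get_image(n); 
    if crop: r0,r1,c0,c1=crop; im=im[r0:r1,c0:c1]
    im=cv2.resize(im,None,fx=s,fy=s,interpolation=cv2.INTER_CUBIC); cv2.imwrite("pics/"+f,im[:,:,::-1])
def shift(p):  # world target TCP -> tool shift from current
    s=arm.observe(); return R.from_rotvec(s["ee_rot"]).inv().apply(np.array(p)-s["position"])
def yaw():
    s=arm.observe(); x=R.from_rotvec(s["ee_rot"]).apply([1,0,0]); return np.arctan2(x[1],x[0])
E
python3 - <<'E'
from h import *
snap("scene","s0.png");snap("top","t0.png")
for n in("scene","top"): print(n,cal(n)[2].round(3).tolist(),cal(n)[0].round(0).tolist())
s=arm.observe();print(s["position"],s["ee_rot"],yaw(),R.from_rotvec(s["ee_rot"]).as_matrix().round(2).tolist())
for q,z in(("pack0",.041),("rail",0),("tray",0),("hub",0),("nut_crown",.083),("nut_top",.073),("pin_tab",.094),("motor_a",0),("jar",0),("frame",0),("driver",0)):
  for d in arm.place_of("top",q): print(q,round(d["conf"],2),np.round(d["point"],1),pix2w("top",d["point"],z)[:2].round(4))
E
```

```text
scene [[0.686, -0.506, 0.523, 1.13], [0.728, 0.494, -0.475, -0.476], [-0.018, 0.707, 0.707, 0.852], [0.0, 0.0, 0.0, 1.0]] [[453.0, 0.0, 315.0], [0.0, 453.0, 198.0], [0.0, 0.0, 1.0]]
top [[-0.011, 0.983, -0.183, 0.345], [-1.0, -0.012, -0.0, 0.03], [-0.003, 0.183, 0.983, 1.219], [0.0, 0.0, 0.0, 1.0]] [[407.0, 0.0, 313.0], [0.0, 407.0, 201.0], [0.0, 0.0, 1.0]]
[ 0.17372753 -0.60015602  0.40401244] [-3.10909779e+00 -4.40917022e-01  5.20378543e-04] 0.2817515074321897 [[0.96, 0.28, -0.0], [0.28, -0.96, 0.0], [-0.0, -0.0, -1.0]]
pack0 0.79 [226.3 366.8] [ 0.4857 -0.1251]
pack0 0.72 [157.9 355.8] [ 0.6929 -0.0994]
pack0 0.66 [187.8 428.2] [ 0.5986 -0.3134]
pack0 0.62 [190.6 391.5] [ 0.5912 -0.2024]
pack0 0.62 [191.8 358. ] [ 0.5887 -0.1026]
pack0 0.59 [191.2 367.4] [ 0.5902 -0.1305]
pack0 0.5 [244.2 303.9] [0.436  0.0586]
pack0 0.48 [189.2 410.5] [ 0.5948 -0.2596]
rail 0.93 [194.2 392.2] [ 0.5885 -0.2121]
tray 0.67 [239.8 303.2] [0.4524 0.0616]
tray 0.31 [189.6 303.5] [0.606  0.0596]
hub 0.78 [198.9 265.6] [0.5784 0.1756]
nut_crown 0.49 [189.2 261.9] [0.5909 0.1766]
nut_top 0.74 [191.5 264.6] [0.5862 0.17  ]
pin_tab 0.75 [194.3 260.9] [0.5738 0.1778]
pin_tab 0.74 [188.9 427.6] [ 0.584 -0.296]
pin_tab 0.65 [190.1 302.2] [0.5845 0.061 ]
pin_tab 0.44 [191.9 392. ] [ 0.5763 -0.1932]
motor_a 0.66 [153.8 418. ] [ 0.7169 -0.3003]
motor_a 0.48 [238.  423.7] [ 0.4526 -0.302 ]
jar 0.5 [184.6 186.6] [0.6267 0.4228]
jar 0.43 [190.4 302.6] [0.6036 0.0624]
frame 0.95 [145.2 253.4] [0.7506 0.216 ]
driver 0.73 [271.4 215.7] [0.3603 0.3233]
```

View pics/s0.png

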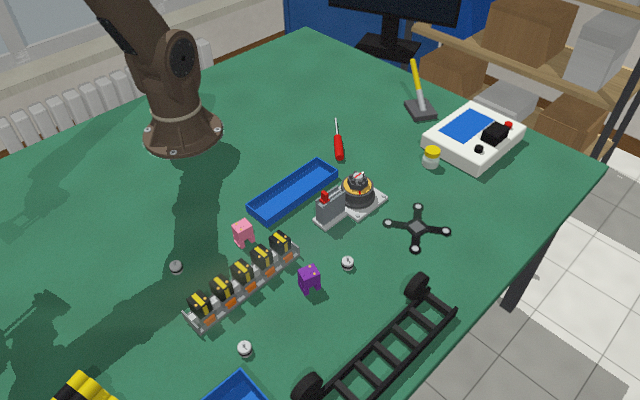

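View pics/t0.png

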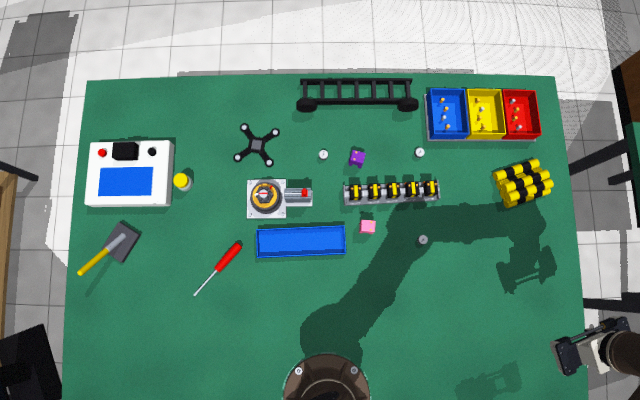

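The scene shows five packs on the rail (top image row ≈189, columns 356–432), with the orange catches on the far (+x) side. The tray is at about (240, 302), and the hub nut at (196, 265) with its red pin tab at (192, 304). The pink and purple blocks are decoys.

Run:
```python
from h import *
im=arm.get_image("top"); hsv=cv2.cvtColor(im,cv2.COLOR_RGB2HSV)
m=((hsv[...,0]>18)&(hsv[...,0]<35)&(hsv[...,1]>120)&(hsv[...,2]>90)).astype(np.uint8); m[:170]=0;m[210:]=0;m[:,:340]=0;m[:,450:]=0
n,l,st,c=cv2.connectedComponentsWithStats(m)
for i in range(1,n):
  if st[i,4]>8: print("yel",st[i],pix2w("top",c[i][::-1],.07)[:2].round(4))
b=((hsv[...,0]>105)&(hsv[...,0]<125)&(hsv[...,1]>150)).astype(np.uint8); b[:215]=0;b[265:]=0;b[:,:245]=0;b[:,360:]=0
p=np.argwhere(b); r=cv2.minAreaRect(p[:,::-1].astype(np.float32)); print("tray",r,[pix2w("top",q[::-1],.028)[:2].round(4).tolist() for q in cv2.boxPoints(r)])
cv2.imwrite("pics/crop1.png",np.vstack([cv2.resize(im[170:215,240:330],None,fx=8,fy=8,interpolation=cv2.INTER_CUBIC)[:300,:720],cv2.resize(im[172:207,340:445],(720,240),interpolation=cv2.INTER_CUBIC)])[:,:,::-1])
s2=arm.get_image("scene"); cv2.imwrite("pics/crop2.png",np.hstack([cv2.resize(s2[160:230,305:395],(640,498),interpolation=cv2.INTER_CUBIC)])[:,:,::-1])
for cam in("top","scene"):
  for q,z in(("nut_crown",.083),("pin_tab",.094),("hub",0)):
    for d in arm.place_of(cam,q)[:2]: print(cam,q,round(d["conf"],2),np.round(d["point"],1),pix2w(cam,d["point"],z)[:2].round(4))
```

```text
yel [428 181   9  15  76] [ 0.5944 -0.3157]
yel [389 183  10  15  71] [ 0.5902 -0.2042]
yel [411 182   5  15  55] [ 0.5912 -0.26  ]
yel [351 185  10  15  73] [ 0.5848 -0.0926]
yel [370 184  10  15  75] [ 0.5867 -0.1485]
tray ((300.41650390625, 241.1628875732422), (28.8792724609375, 88.908203125), 87.39744567871094) [[0.4839, 0.2017], [0.4929, -0.0601], [0.4082, -0.0619], [0.3993, 0.1969]]
top nut_crown 0.52 [189.6 261.9] [0.5897 0.1765]
top pin_tab 0.52 [192.3 304.6] [0.5781 0.0542]
top hub 0.77 [202.1 265.6] [0.5685 0.1755]
top hub 0.51 [197.9 261.7] [0.5817 0.1876]
scene nut_crown 0.81 [175.7 358.3] [0.5798 0.1748]
scene pin_tab 0.61 [176. 357.] [0.5862 0.1624]
scene pin_tab 0.4 [197. 322.] [0.5786 0.0489]
scene hub 0.85 [202.2 356.6] [0.5878 0.1657]
```

View pics/crop1.png

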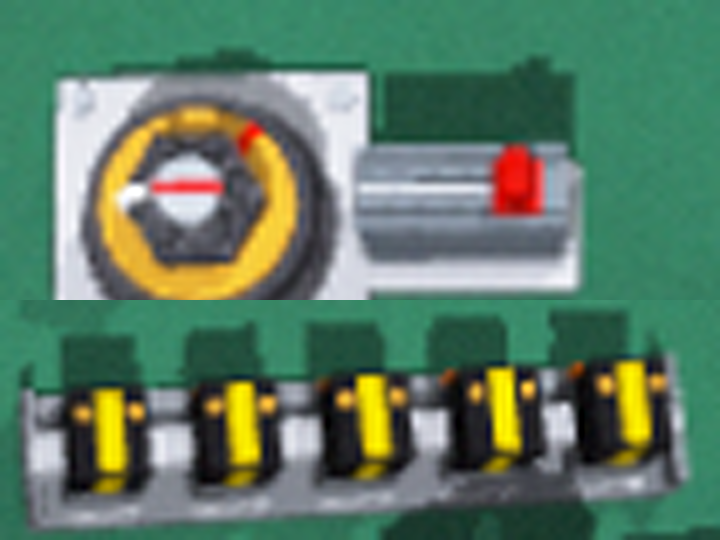

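View pics/crop2.png

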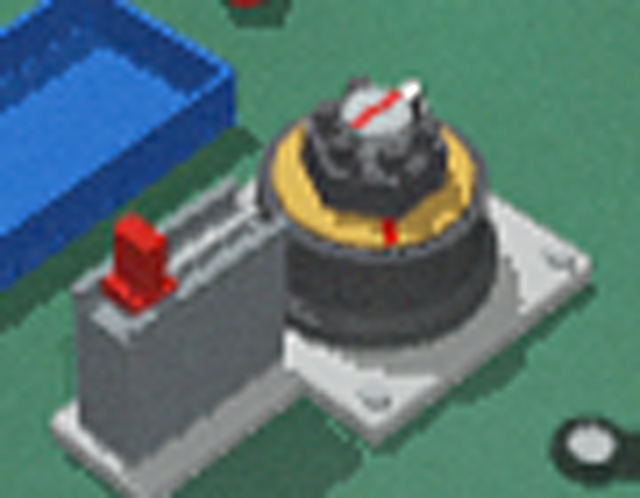

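Found so far:
- Packs sit at 56 mm pitch from (0.585, -0.093) to (0.594, -0.316), rail yaw about 2.5°.
- The tray is centred near (0.446, 0.069), yaw about 2°.
- The nut's white line is at about +95° and the red line at about -43°.
- Hub x points roughly along -y.

I'll approach now.

```bash
cat > g.py <<'E'
import sys; from h import *
def go(x,y,z,yw):
    t=shift([x,y,z+.159]); r=-((np.radians(yw)-yaw()+np.pi)%(2*np.pi)-np.pi)
    s=arm.observe(); print("shift",t.round(4),"roll",round(r,4),"| tcp",s["position"].round(4),"yaw",np.degrees(yaw()).round(2),"F",s["force"].round(1),"w",round(s["width"]*.0918,4),"gf",round(s["gripper_force"],1),"t",round(s["clock"],1),"q7",s["joints"][6].round(2))
if __name__=="__main__": go(*map(float,sys.argv[1:5]))
E
python3 -m inch '0.2425 -0.078 0.037 -0.667 0.07;0.2425 -0.078 0.037 -0.667 0.07;0.2425 -0.078 0.037 -0.667 0.07;0.2425 -0.078 0.037 -0.667 0.07;0.2425 -0.078 0.037 -0.667 0.07' 25
python3 g.py .597 -.3157 .15 92.5
```

```text
clock: 1.55
position: [0.3802, -0.4609, 0.3688]
ee_rot: [2.79, 1.442, 0.0]
force: [1.0, -0.5, -0.4]
width: 0.763
gripper_force: 0.0
shift [0.2439 0.0928 0.0598] roll -0.6604 | tcp [ 0.3802 -0.4609  0.3688] yaw 54.66 F [ 1.  -0.5 -0.4] w 0.0701 gf 0.0 t 1.6 q7 0.09
```

```bash
python3 -m inch '0.239 0.092 0.058 -0.66 0.07;0.239 0.092 0.058 -0.66 0.07;0.239 0.092 0.058 -0.66 0.07;0.239 0.092 0.058 -0.66 0.07;0.239 0.092 0.058 -0.66 0.07' >/dev/null
python3 -m inch '0 0 0 0 0.07;0 0 0 0 0.07;0 0 0 0 0.07'
python3 g.py .597 -.3157 .057 92.5
python3 - <<'E'
from h import *
snap("scene","s1.png",(200,350,150,350),4); snap("top","t1.png",(160,240,340,460),5)
E
```

```text
clock: 2.35
position: [0.5821, -0.3293, 0.3135]
ee_rot: [2.181, 2.261, -0.002]
force: [-0.4, -0.0, 0.8]
width: 0.765
gripper_force: 0.0
shift [0.0131 0.0155 0.0975] roll -0.0074 | tcp [ 0.5821 -0.3293  0.3135] yaw 92.08 F [-0.4 -0.   0.8] w 0.0702 gf 0.0 t 2.4 q7 0.28
```

View pics/s1.png

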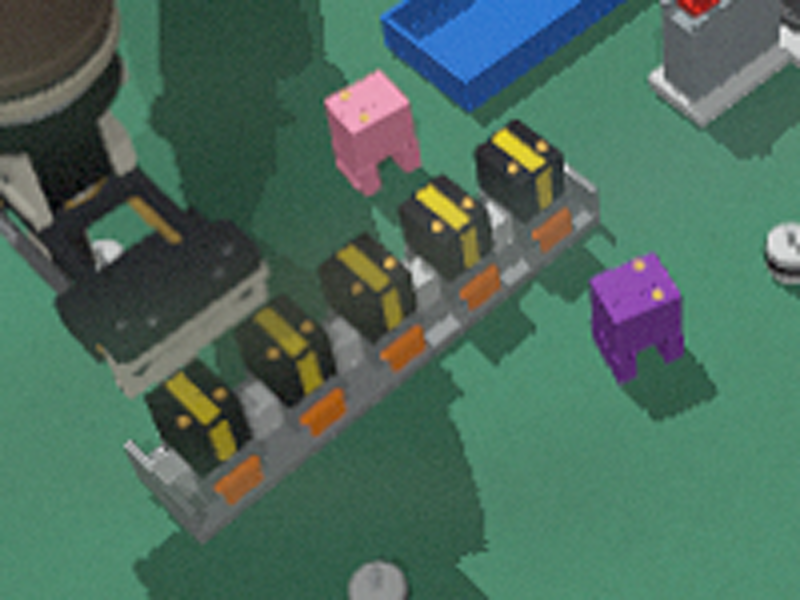

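The gripper is above and slightly short of the nearest pack, the one on the left in this crop. Its offsets are known, so I'll descend and grip.

```bash
python3 -m inch '0.013 0.0155 0 0 0.07;0.013 0.0155 0.05 0 0.07;0.013 0.0155 0.0975 0 0.07;0.013 0.0155 0.0975 0 0.07;0.013 0.0155 0.0975 0 0.07' >/dev/null
python3 g.py .597 -.3157 .057 92.5
python3 -m inch '0 0 0 0 0.03;0 0 0 0 0.03;0 0 0 0 0.03;0 0 0 0 0.03;0 0 0 0 0.03' 30
python3 g.py .597 -.3157 .057 92.5
```

```text
shift [-0.0001 -0.0002  0.0007] roll -0.0073 | tcp [ 0.5972 -0.3156  0.2167] yaw 92.08 F [0.1 0.  0.3] w 0.07 gf 0.0 t 3.0 q7 0.22
clock: 3.45
position: [0.5979, -0.3148, 0.2171]
ee_rot: [2.178, 2.262, 0.0]
force: [-1.5, 0.1, 6.7]
width: 0.437
gripper_force: 30.0
shift [-0.0009 -0.0009  0.0011] roll -0.0057 | tcp [ 0.5979 -0.3148  0.2171] yaw 92.17 F [-1.5  0.1  6.7] w 0.0402 gf 30.0 t 3.5 q7 0.22
```

```bash
python3 -m inch '0 0 -0.01 0 0.03;0 0 -0.02 0 0.03;0 0 -0.05 0 0.03;0 0 -0.09 0 0.03;0 0 -0.09 0 0.03'
python3 g.py .443 .1695 .147 92
python3 - <<'E'
from h import *
snap("scene","s2.png",(140,380,150,400),3)
E
```

```text
clock: 3.95
position: [0.5997, -0.315, 0.313]
ee_rot: [2.173, 2.256, 0.006]
force: [0.7, -0.6, -2.2]
width: 0.431
gripper_force: 30.0
shift [ 0.4901 -0.1383  0.0038] roll 0.0029 | tcp [ 0.5997 -0.315   0.313 ] yaw 92.17 F [ 0.7 -0.6 -2.2] w 0.0396 gf 30.0 t 4.0 q7 0.25
```

View pics/s2.png

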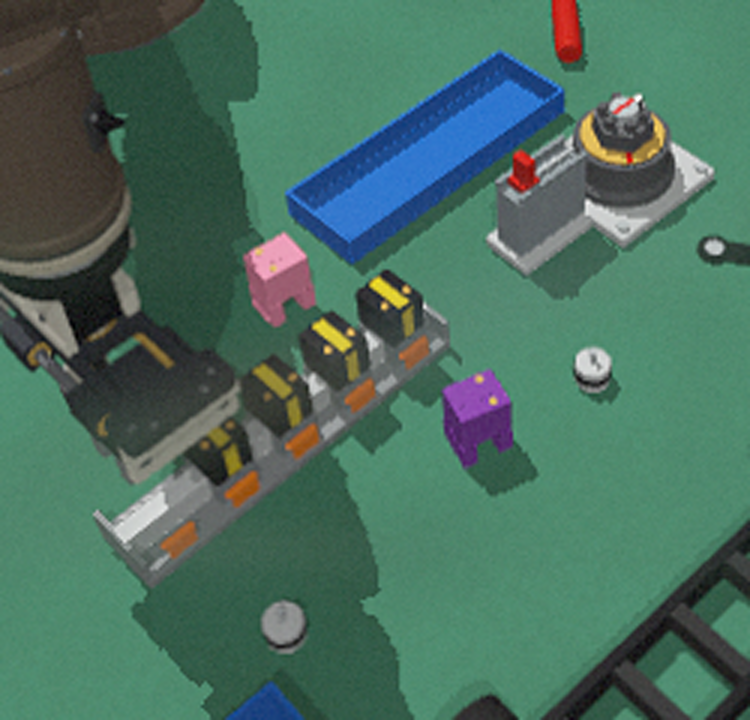

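Its bay at the lower left is empty, so the pack came free and is held. The tray is undisturbed. Carrying it over.

```bash
python3 -m inch '0.24 -0.068 0 0 0.03;0.24 -0.068 0 0 0.03;0.24 -0.068 0 0 0.03;0.24 -0.068 0 0 0.03;0.24 -0.068 0 0 0.03' 40 >/dev/null
python3 -m inch '0.245 -0.069 0 0 0.03;0.245 -0.069 0 0 0.03;0.245 -0.069 0 0 0.03;0.245 -0.069 0 0 0.03;0.245 -0.069 0 0 0.03' 40 >/dev/null
python3 -m inch '0 0 0 0 0.03;0 0 0 0 0.03'
python3 g.py .443 .1695 .050 92
python3 - <<'E'
from h import *
snap("top","t3.png",(160,280,220,440),3)
E
```

```text
clock: 5.2
position: [0.443, 0.1616, 0.3059]
ee_rot: [-2.174, -2.267, 0.001]
force: [0.3, -0.7, -1.8]
width: 0.433
gripper_force: 40.0
shift [0.0079 0.0003 0.0969] roll 0.0068 | tcp [0.443  0.1616 0.3059] yaw 92.39 F [ 0.3 -0.7 -1.8] w 0.0397 gf 40.0 t 5.2 q7 -0.65
```

View pics/t3.png

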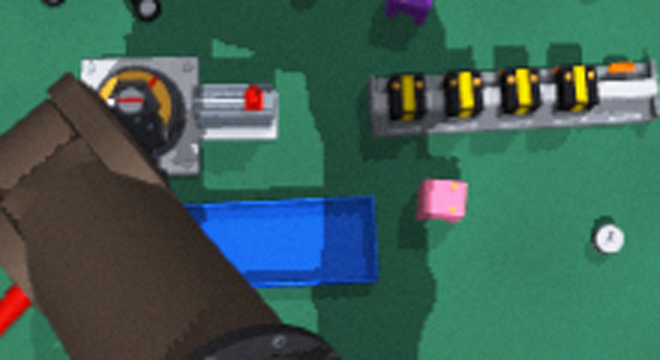

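The tray's right edge is at crop columns 375–378, unchanged. Placing now.

```bash
python3 -m inch '0.008 0 0.03 0 0.03;0.008 0 0.07 0 0.03;0.008 0 0.097 0 0.03;0.008 0 0.097 0 0.03;0.008 0 0.097 0 0.03' 
python3 -m inch '0 0 0 0 0.065;0 0 0 0 0.065;0 0 0 0 0.065;0 0 -0.045 0 0.065;0 0 -0.09 0 0.065' 30
python3 -m inch '-0.1 0 0 0 0.065;-0.2 0 0 0 0.065;-0.2 0 0 0 0.065;-0.2 0 0 0 0.065;-0.2 0 0 0 0.065' >/dev/null
python3 g.py .595 -.260 .057 92.5
python3 - <<'E'
from h import *
snap("top","t4.png",(160,280,220,440),3)
E
```

```text
clock: 5.75
position: [0.4439, 0.1669, 0.2085]
ee_rot: [-2.182, -2.26, 0.003]
force: [-0.1, -1.1, -1.3]
width: 0.435
gripper_force: 40.0
clock: 6.25
position: [0.443, 0.1683, 0.2997]
ee_rot: [-2.177, -2.263, 0.004]
force: [1.1, 0.3, -0.7]
width: 0.703
gripper_force: 0.0
shift [-0.2251  0.1382  0.0839] roll -0.0162 | tcp [ 0.4507 -0.0385  0.2992] yaw 91.57 F [-0.2  0.7 -0.3] w 0.065 gf 0.0 t 6.8 q7 -0.22
```

View pics/t4.png

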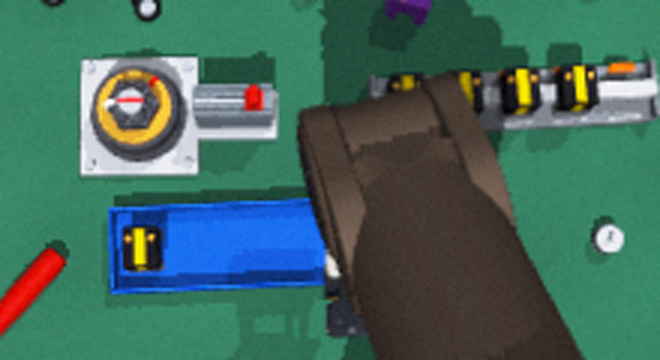

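The first pack stands at the left end of the tray, with room for the others. On to the second pack.

```bash
python3 -m inch '-0.15 0.092 0 -0.016 0.07;-0.15 0.092 0 -0.016 0.07;-0.15 0.092 0 -0.016 0.07;-0.15 0.092 0 -0.016 0.07' >/dev/null
python3 -m inch '-0.075 0.044 0 0 0.07;-0.075 0.044 0 0 0.07;-0.075 0.044 0 0 0.07;-0.075 0.044 0 0 0.07'
python3 g.py .595 -.260 .057 92.5
```

```text
clock: 7.6
position: [0.5973, -0.2493, 0.2988]
ee_rot: [-2.16, -2.28, -0.001]
force: [-0.2, -0.0, 0.2]
width: 0.76
gripper_force: 0.0
shift [-0.0107 -0.0029  0.0828] roll 0.0108 | tcp [ 0.5973 -0.2493  0.2988] yaw 93.12 F [-0.2 -0.   0.2] w 0.0698 gf 0.0 t 7.6 q7 0.16
```

```bash
python3 -m inch '-0.0107 -0.002 0.02 0.01 0.07;-0.0107 -0.002 0.06 0.01 0.07;-0.0107 -0.002 0.083 0.01 0.07;-0.0107 -0.002 0.083 0.01 0.07;-0.0107 -0.002 0.083 0.01 0.07' 
python3 -m inch '0 0 0 0 0.03;0 0 0 0 0.03;0 0 0 0 0.03;0 0 0 0 0.03' 40
python3 -m inch '0 0 -0.01 0 0.03;0 0 -0.02 0 0.03;0 0 -0.05 0 0.03;0 0 -0.09 0 0.03;0 0 -0.09 0 0.03'
python3 g.py .4445 .1195 .147 92
```

```text
clock: 8.1
position: [0.5957, -0.2593, 0.2169]
ee_rot: [-2.169, -2.272, -0.001]
force: [-0.5, -0.6, 0.2]
width: 0.76
gripper_force: 0.0
clock: 8.5
position: [0.5954, -0.2612, 0.2168]
ee_rot: [2.172, 2.269, 0.0]
force: [0.4, -0.4, 0.0]
width: 0.467
gripper_force: 0.0
clock: 9.0
position: [0.5972, -0.2613, 0.3129]
ee_rot: [2.166, 2.263, 0.007]
force: [1.4, 0.4, -1.0]
width: 0.435
gripper_force: 40.0
shift [ 0.3871 -0.136   0.0043] roll 0.0089 | tcp [ 0.5972 -0.2613  0.3129] yaw 92.51 F [ 1.4  0.4 -1. ] w 0.0399 gf 40.0 t 9.0 q7 0.18
```

```bash
python3 -m inch '0.2 -0.07 0 0 0.03;0.2 -0.07 0 0 0.03;0.2 -0.07 0 0 0.03;0.2 -0.07 0 0 0.03;0.2 -0.07 0 0 0.03' >/dev/null
python3 -m inch '0.187 -0.067 0 0 0.03;0.187 -0.067 0 0 0.03;0.187 -0.067 0 0 0.03;0.187 -0.067 0 0 0.03;0.187 -0.067 0 0 0.03' >/dev/null
python3 -m inch '0 0 0 0 0.03'
python3 g.py .4445 .1195 .060 92
cat > y.py <<'E'
from h import *
im=arm.get_image("top"); hsv=cv2.cvtColor(im,cv2.COLOR_RGB2HSV)
m=((hsv[...,0]>18)&(hsv[...,0]<35)&(hsv[...,1]>120)&(hsv[...,2]>60)).astype(np.uint8); m[:175]=0;m[265:]=0;m[:,:250]=0;m[:,450:]=0
n,l,st,c=cv2.connectedComponentsWithStats(m)
for i in range(1,n):
  if st[i,4]>15: print("yel",st[i].tolist(),pix2w("top",c[i][::-1],.07)[:2].round(4))
b=((hsv[...,0]>105)&(hsv[...,0]<125)&(hsv[...,1]>150)).astype(np.uint8); b[:215]=0;b[265:]=0;b[:,:245]=0;b[:,370:]=0
p=np.argwhere(b); r=cv2.minAreaRect(p[:,::-1].astype(np.float32)); print("tray",[pix2w("top",q[::-1],.028)[:2].round(3).tolist() for q in cv2.boxPoints(r)])
E
python3 y.py
```

```text
clock: 10.1
position: [0.4412, 0.1206, 0.3066]
ee_rot: [2.168, 2.273, 0.001]
force: [0.7, -0.7, -1.9]
width: 0.429
gripper_force: 40.0
shift [-0.0012  0.0031  0.0876] roll 0.0123 | tcp [0.4412 0.1206 0.3066] yaw 92.7 F [ 0.7 -0.7 -1.9] w 0.0394 gf 40.0 t 10.1 q7 -0.56
yel [252, 183, 17, 16, 51] [0.596  0.1892]
yel [389, 183, 10, 15, 79] [ 0.589  -0.2043]
yel [351, 185, 8, 12, 57] [ 0.5867 -0.0915]
yel [371, 184, 9, 12, 63] [ 0.5896 -0.1491]
tray [[0.489, 0.067], [0.493, -0.061], [0.408, -0.063], [0.404, 0.064]]
```

```bash
python3 -m inch '0 0.003 0.04 0.01 0.03;0 0.003 0.08 0.01 0.03;0 0.003 0.0876 0.01 0.03;0 0.003 0.0876 0.01 0.03;0 0.003 0.0876 0.01 0.03' 
python3 -m inch '0 0 0.004 0 0.03;0 0 0.004 0 0.03;0 0 0.004 0 0.03'
python3 -m inch '0 0 0.004 0 0.03;0 0 0.004 0 0.03;0 0 0.004 0 0.03'
```

```text
clock: 10.65
position: [0.4452, 0.1193, 0.2196]
ee_rot: [2.184, 2.257, 0.001]
force: [0.5, 0.2, -1.2]
width: 0.436
gripper_force: 40.0
clock: 10.95
position: [0.4447, 0.1197, 0.2151]
ee_rot: [2.183, 2.258, 0.001]
force: [-0.2, -1.0, -2.2]
width: 0.432
gripper_force: 40.0
clock: 11.25
position: [0.4444, 0.1197, 0.2104]
ee_rot: [-2.183, -2.259, 0.0]
force: [-0.4, 0.4, -2.2]
width: 0.435
gripper_force: 40.0
```

```bash
python3 -m inch '0 0 0.002 0 0.07;0 0 0.002 0 0.07;0 0 0.002 0 0.07;0 0 -0.045 0 0.07;0 0 -0.09 0 0.07' 
python3 -m inch '-0.165 0.069 0 0 0.07;-0.165 0.069 0 0 0.07;-0.165 0.069 0 0 0.07;-0.165 0.069 0 0 0.07;-0.165 0.069 0 0 0.07' >/dev/null
python3 -m inch '-0.165 0.069 0 0 0.07;-0.165 0.069 0 0 0.07;-0.165 0.069 0 0 0.07;-0.165 0.069 0 0 0.07;-0.165 0.069 0 0 0.07'
python3 g.py .593 -.2042 .057 92.5
```

```text
clock: 11.75
position: [0.4439, 0.1197, 0.3008]
ee_rot: [-2.181, -2.258, 0.004]
force: [1.4, 0.4, -0.6]
width: 0.755
gripper_force: 0.0
clock: 12.75
position: [0.5941, -0.2099, 0.2999]
ee_rot: [2.189, 2.251, -0.002]
force: [-0.8, 0.8, -0.2]
width: 0.763
gripper_force: 0.0
shift [ 0.0059 -0.001   0.0839] roll -0.0154 | tcp [ 0.5941 -0.2099  0.2999] yaw 91.62 F [-0.8  0.8 -0.2] w 0.07 gf 0.0 t 12.8 q7 0.07
```

Third pack: grip, lift, carry to the middle of the tray (0.446, 0.0695).

```bash
python3 -m inch '0.0059 -0.001 0.02 -0.015 0.07;0.0059 -0.001 0.06 -0.015 0.07;0.0059 -0.001 0.084 -0.015 0.07;0.0059 -0.001 0.084 -0.015 0.07;0.0059 -0.001 0.084 -0.015 0.07' 
python3 -m inch '0 0 0 0 0.03;0 0 0 0 0.03;0 0 0 0 0.03;0 0 0 0 0.03;0 0 0 0 0.03' 40
python3 -m inch '0 0 -0.01 0 0.03;0 0 -0.02 0 0.03;0 0 -0.05 0 0.03;0 0 -0.09 0 0.03;0 0 -0.09 0 0.03'
python3 g.py .446 .0695 .147 92
```

```text
clock: 13.25
position: [0.5925, -0.1984, 0.2169]
ee_rot: [-2.164, -2.276, -0.0]
force: [0.2, -1.2, 0.3]
width: 0.766
gripper_force: 0.0
clock: 13.75
position: [0.5925, -0.1997, 0.217]
ee_rot: [2.166, 2.274, 0.0]
force: [-1.4, 0.2, 4.9]
width: 0.43
gripper_force: 40.0
clock: 14.25
position: [0.5942, -0.1996, 0.3129]
ee_rot: [2.161, 2.269, 0.007]
force: [0.6, 0.8, -1.6]
width: 0.433
gripper_force: 40.0
shift [ 0.276  -0.1349  0.005 ] roll 0.014 | tcp [ 0.5942 -0.1996  0.3129] yaw 92.8 F [ 0.6  0.8 -1.6] w 0.0398 gf 40.0 t 14.2 q7 0.07
```

```bash
python3 -m inch '0.14 -0.067 0 0 0.03;0.14 -0.067 0 0 0.03;0.14 -0.067 0 0 0.03;0.14 -0.067 0 0 0.03;0.14 -0.067 0 0 0.03' >/dev/null
python3 -m inch '0.14 -0.067 0 0 0.03;0.14 -0.067 0 0 0.03;0.14 -0.067 0 0 0.03;0.14 -0.067 0 0 0.03;0.14 -0.067 0 0 0.03'
python3 g.py .446 .0735 .0515 92; python3 y.py
```

```text
clock: 15.25
position: [0.4452, 0.0738, 0.3069]
ee_rot: [2.164, 2.276, 0.001]
force: [0.5, -1.1, -2.2]
width: 0.435
gripper_force: 40.0
shift [-0.0004  0.0007  0.0964] roll 0.0158 | tcp [0.4452 0.0738 0.3069] yaw 92.9 F [ 0.5 -1.1 -2.2] w 0.04 gf 40.0 t 15.2 q7 -0.45
yel [252, 183, 18, 23, 99] [0.5781 0.19  ]
yel [352, 185, 7, 12, 54] [ 0.5864 -0.0921]
yel [371, 184, 8, 12, 60] [ 0.5895 -0.1488]
yel [271, 187, 6, 14, 51] [0.5808 0.1442]
yel [262, 238, 7, 12, 45] [0.4351 0.1666]
tray [[0.483, 0.202], [0.493, -0.06], [0.409, -0.062], [0.399, 0.197]]
```

```bash
python3 -m inch '0 0 0.04 0.015 0.03;0 0 0.08 0.015 0.03;0 0 0.0965 0.015 0.03;0 0 0.0965 0.015 0.03;0 0 0.0965 0.015 0.03' 
python3 -m inch '0 0 0 0 0.07;0 0 0 0 0.07;0 0 0 0 0.07;0 0 -0.045 0 0.07;0 0 -0.09 0 0.07' 
python3 -m inch '-0.11 0.067 0 0 0.07;-0.11 0.067 0 0 0.07;-0.11 0.067 0 0 0.07;-0.11 0.067 0 0 0.07;-0.11 0.067 0 0 0.07' >/dev/null
python3 -m inch '-0.11 0.067 0 0 0.07;-0.11 0.067 0 0 0.07;-0.11 0.067 0 0 0.07;-0.11 0.067 0 0 0.07;-0.11 0.067 0 0 0.07'
python3 g.py .591 -.1485 .057 92.5
```

```text
clock: 15.8
position: [0.4459, 0.0717, 0.2094]
ee_rot: [2.187, 2.255, -0.002]
force: [0.3, -0.5, -1.3]
width: 0.437
gripper_force: 40.0
clock: 16.3
position: [0.4443, 0.0734, 0.3006]
ee_rot: [-2.181, -2.258, 0.003]
force: [1.4, -0.1, 0.0]
width: 0.757
gripper_force: 0.0
clock: 17.3
position: [0.5859, -0.1405, 0.2998]
ee_rot: [-2.182, -2.259, -0.0]
force: [0.6, 1.6, 0.6]
width: 0.76
gripper_force: 0.0
shift [-0.0082  0.0049  0.0837] roll -0.0088 | tcp [ 0.5859 -0.1405  0.2998] yaw 92.0 F [0.6 1.6 0.6] w 0.0698 gf 0.0 t 17.3 q7 -0.05
```

```bash
python3 -m inch '-0.008 0.005 0.02 0 0.07;-0.008 0.005 0.06 0 0.07;-0.008 0.005 0.084 0 0.07;-0.008 0.005 0.084 0 0.07;-0.008 0.005 0.084 0 0.07' 
python3 -m inch '0 0 0 0 0.03;0 0 0 0 0.03;0 0 0 0 0.03;0 0 0 0 0.03;0 0 0 0 0.03' 40
python3 -m inch '0 0 -0.01 0 0.03;0 0 -0.02 0 0.03;0 0 -0.05 0 0.03;0 0 -0.09 0 0.03;0 0 -0.09 0 0.03'
python3 g.py .448 .0195 .147 92
```

```text
clock: 17.8
position: [0.5913, -0.1477, 0.2167]
ee_rot: [-2.18, -2.261, -0.001]
force: [0.5, -0.1, -0.1]
width: 0.764
gripper_force: 0.0
clock: 18.3
position: [0.5912, -0.1497, 0.2164]
ee_rot: [-2.183, -2.259, 0.001]
force: [-3.7, -0.6, 6.1]
width: 0.431
gripper_force: 40.0
clock: 18.8
position: [0.5937, -0.1495, 0.3126]
ee_rot: [2.178, 2.252, 0.01]
force: [1.3, 0.3, -2.4]
width: 0.431
gripper_force: 40.0
shift [ 0.1738 -0.14    0.0048] roll -0.0011 | tcp [ 0.5937 -0.1495  0.3126] yaw 91.94 F [ 1.3  0.3 -2.4] w 0.0396 gf 40.0 t 18.8 q7 -0.03
```

```bash
python3 -m inch '0.174 -0.14 0 0 0.03;0.174 -0.14 0 0 0.03;0.174 -0.14 0 0 0.03;0.174 -0.14 0 0 0.03;0.174 -0.14 0 0 0.03' >/dev/null
python3 -m inch '0 0 0 0 0.03;0 0 0 0 0.03'
python3 g.py .448 .0195 .0515 92; python3 y.py
```

```text
clock: 19.5
position: [0.446, 0.0197, 0.3068]
ee_rot: [2.181, 2.259, 0.002]
force: [1.3, 0.5, -0.8]
width: 0.436
gripper_force: 40.0
shift [-0.0003  0.0018  0.0963] roll 0.0001 | tcp [0.446  0.0197 0.3068] yaw 92.01 F [ 1.3  0.5 -0.8] w 0.04 gf 40.0 t 19.5 q7 -0.35
yel [252, 183, 25, 25, 209] [0.5705 0.17  ]
yel [352, 185, 9, 12, 59] [ 0.5871 -0.0927]
yel [262, 236, 10, 14, 74] [0.4413 0.1647]
yel [278, 236, 7, 14, 70] [0.4408 0.1201]
tray [[0.484, 0.202], [0.489, 0.062], [0.404, 0.059], [0.399, 0.197]]
```

```bash
python3 -m inch '0 0.0015 0.04 0 0.03;0 0.0015 0.08 0 0.03;0 0.0015 0.0965 0 0.03;0 0.0015 0.0965 0 0.03;0 0.0015 0.0965 0 0.03' 
python3 -m inch '0 0 0 0 0.07;0 0 0 0 0.07;0 0 0 0 0.07;0 0 -0.045 0 0.07;0 0 -0.09 0 0.07' 
python3 -m inch '-0.118 0.14 0 0 0.07;-0.118 0.14 0 0 0.07;-0.118 0.14 0 0 0.07;-0.118 0.14 0 0 0.07;-0.118 0.14 0 0 0.07' >/dev/null
python3 -m inch '0 0 0 0 0.07'
python3 g.py .589 -.0926 .057 92.5
```

```text
clock: 20.05
position: [0.448, 0.0188, 0.2091]
ee_rot: [-2.185, -2.257, 0.0]
force: [-0.3, -0.2, -1.2]
width: 0.437
gripper_force: 40.0
clock: 20.55
position: [0.4466, 0.0195, 0.3001]
ee_rot: [-2.181, -2.258, 0.003]
force: [0.9, -1.5, 0.3]
width: 0.756
gripper_force: 0.0
clock: 21.15
position: [0.591, -0.0939, 0.2993]
ee_rot: [-2.184, -2.257, -0.0]
force: [-0.6, 0.2, -0.2]
width: 0.765
gripper_force: 0.0
shift [ 0.0013 -0.0019  0.0833] roll -0.0108 | tcp [ 0.591  -0.0939  0.2993] yaw 91.88 F [-0.6  0.2 -0.2] w 0.0702 gf 0.0 t 21.1 q7 -0.14
```

```bash
python3 -m inch '0.001 -0.001 0.02 0 0.07;0.001 -0.001 0.06 0 0.07;0.001 -0.001 0.083 0 0.07;0.001 -0.001 0.083 0 0.07;0.001 -0.001 0.083 0 0.07' >/dev/null
python3 -m inch '0 0 0 0 0.03;0 0 0 0 0.03;0 0 0 0 0.03;0 0 0 0 0.03;0 0 0 0 0.03' 40
python3 -m inch '0 0 -0.01 0 0.03;0 0 -0.02 0 0.03;0 0 -0.05 0 0.03;0 0 -0.09 0 0.03;0 0 -0.09 0 0.03'
python3 g.py .4495 -.0305 .147 92;python3 y.py
```

```text
clock: 22.15
position: [0.5891, -0.0927, 0.2168]
ee_rot: [-2.183, -2.258, 0.003]
force: [-5.5, -0.3, 7.9]
width: 0.434
gripper_force: 40.0
clock: 22.65
position: [0.5926, -0.0922, 0.3132]
ee_rot: [2.177, 2.253, 0.012]
force: [0.0, 0.1, -1.5]
width: 0.433
gripper_force: 39.9
shift [ 0.0665 -0.1409  0.0055] roll -0.001 | tcp [ 0.5926 -0.0922  0.3132] yaw 91.95 F [ 0.   0.1 -1.5] w 0.0397 gf 39.9 t 22.6 q7 -0.14
yel [252, 183, 25, 25, 213] [0.5705 0.1698]
yel [296, 235, 10, 14, 74] [0.4431 0.0665]
yel [313, 234, 7, 14, 71] [0.4446 0.0211]
yel [262, 236, 9, 14, 75] [0.4413 0.1652]
yel [278, 236, 10, 14, 76] [0.4408 0.1195]
tray [[0.484, 0.202], [0.493, -0.06], [0.408, -0.062], [0.399, 0.197]]
```

```bash
python3 -m inch '0.066 -0.14 0 0 0.03;0.066 -0.14 0 0 0.03;0.066 -0.14 0 0 0.03;0.066 -0.14 0 0 0.03;0.066 -0.14 0 0 0.03' 
python3 g.py .4495 -.0305 .0515 92
```

```text
clock: 23.2
position: [0.447, -0.0311, 0.3067]
ee_rot: [2.181, 2.26, -0.0]
force: [1.2, -0.7, -1.6]
width: 0.434
gripper_force: 39.9
shift [0.0005 0.0024 0.0962] roll 0.0004 | tcp [ 0.447  -0.0311  0.3067] yaw 92.02 F [ 1.2 -0.7 -1.6] w 0.0398 gf 39.9 t 23.2 q7 -0.24
```

```bash
python3 -m inch '0 0.002 0.04 0 0.03;0 0.002 0.08 0 0.03;0 0.002 0.0965 0 0.03;0 0.002 0.0965 0 0.03;0 0.002 0.0965 0 0.03' 
python3 -m inch '0 0 0 0 0.07;0 0 0 0 0.07;0 0 0 0 0.07;0 0 -0.045 0 0.07;0 0 -0.09 0 0.07' 
python3 -m inch '-0.15 0 -0.05 0 0.06;-0.15 0 -0.05 0 0.06;-0.15 0 -0.05 0 0.06;-0.15 0 -0.05 0 0.06;-0.15 0 -0.05 0 0.06' 
python3 y.py
python3 - <<'E'
from h import *
im=arm.get_image("top");hsv=cv2.cvtColor(im,cv2.COLOR_RGB2HSV)
a=im[172:222,235:320]; cv2.imwrite("pics/hub.png",cv2.resize(a,None,fx=9,fy=9,interpolation=cv2.INTER_CUBIC)[:,:,::-1])
red=(((hsv[...,0]<8)|(hsv[...,0]>172))&(hsv[...,1]>130)).astype(np.uint8); red[:172]=0;red[222:]=0;red[:,:245]=0;red[:,320:]=0
n,l,st,c=cv2.connectedComponentsWithStats(red)
for i in range(1,n):
  if st[i,4]>3: print("red",st[i].tolist(),[pix2w("top",c[i][::-1],z)[:2].round(4).tolist() for z in(.055,.086,.1)])
s=arm.get_image("scene");hs=cv2.cvtColor(s,cv2.COLOR_RGB2HSV)
red=(((hs[...,0]<8)|(hs[...,0]>172))&(hs[...,1]>110)).astype(np.uint8); red[:160]=0;red[235:]=0;red[:,:310]=0;red[:,395:]=0
n,l,st,c=cv2.connectedComponentsWithStats(red)
for i in range(1,n):
  if st[i,4]>3: print("sred",st[i].tolist(),[pix2w("scene",c[i][::-1],z)[:2].round(4).tolist() for z in(.055,.086,.094)])
# brass ring -> ellipse
br=((hsv[...,0]>14)&(hsv[...,0]<32)&(hsv[...,1]>110)).astype(np.uint8); br[:172]=0;br[222:]=0;br[:,:245]=0;br[:,295:]=0
p=np.argwhere(br)[:,::-1].astype(np.float32); e=cv2.minEnclosingCircle(cv2.convexHull(p)); print("brass",e,pix2w("top",e[0][::-1],.055)[:2])
br=((hs[...,0]>14)&(hs[...,0]<32)&(hs[...,1]>110)).astype(np.uint8); br[:160]=0;br[230:]=0;br[:,:330]=0;br[:,395:]=0
h=cv2.convexHull(np.argwhere(br)[:,::-1].astype(np.float32)); e=cv2.fitEllipse(h); print("sbrass",e,pix2w("scene",e[0][::-1],.055)[:2])
E
```

```text
clock: 23.7
position: [0.4514, -0.0317, 0.2095]
ee_rot: [2.184, 2.258, 0.001]
force: [0.1, 0.6, -1.0]
width: 0.436
gripper_force: 40.0
clock: 24.2
position: [0.4494, -0.0313, 0.3006]
ee_rot: [-2.181, -2.258, 0.002]
force: [1.1, -0.6, -0.3]
width: 0.755
gripper_force: 0.0
clock: 24.7
position: [0.4548, -0.1833, 0.3506]
ee_rot: [2.187, 2.253, 0.0]
force: [-0.4, 1.1, -0.1]
width: 0.651
gripper_force: 0.0
yel [252, 183, 25, 25, 208] [0.5704 0.1704]
yel [331, 233, 10, 14, 78] [ 0.4475 -0.0306]
yel [296, 235, 10, 14, 76] [0.4433 0.0665]
yel [313, 234, 10, 14, 78] [0.4455 0.0206]
yel [262, 236, 10, 14, 76] [0.4415 0.165 ]
yel [278, 236, 10, 14, 75] [0.4407 0.1194]
tray [[0.484, 0.202], [0.493, -0.061], [0.408, -0.063], [0.399, 0.197]]
red [270, 185, 3, 4, 5] [[0.605, 0.1541], [0.5981, 0.1508], [0.595, 0.1493]]
red [302, 188, 6, 9, 48] [[0.5857, 0.0556], [0.5793, 0.0549], [0.5764, 0.0546]]
red [259, 193, 9, 1, 9] [[0.5856, 0.1768], [0.5792, 0.1729], [0.5763, 0.1711]]
sred [354, 173, 7, 5, 11] [[0.5555, 0.1981], [0.5779, 0.1719], [0.5836, 0.1651]]
sred [319, 190, 11, 14, 95] [[0.5533, 0.0791], [0.5757, 0.0575], [0.5815, 0.0519]]
sred [359, 191, 2, 4, 7] [[0.6039, 0.155], [0.6244, 0.1304], [0.6297, 0.1241]]
brass ((264.3333435058594, 195.3333282470703), 12.445525169372559) [0.57855667 0.17281742]
sbrass ((356.959228515625, 184.45986938476562), (19.610939025878906, 28.231618881225586), 92.7257308959961) [0.58004053 0.17156196]
```

View pics/hub.png

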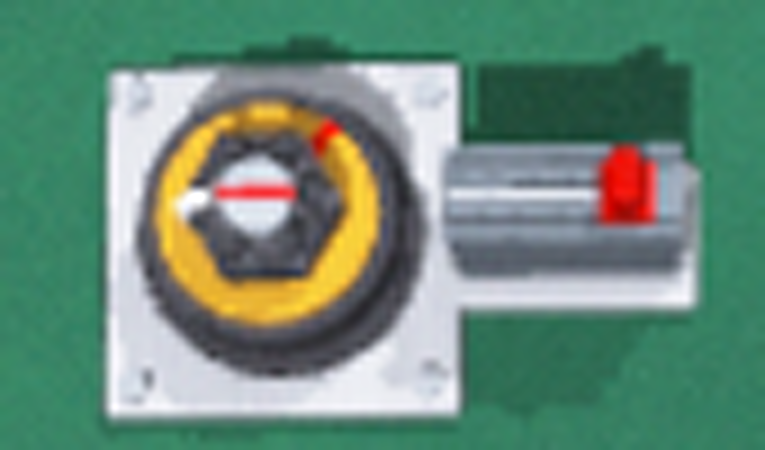

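All five packs stand in the tray. The axle is at about (0.5785, 0.1725) and hub x at about -90.5°. The white line is at image left (hub.png pixel 192, 205), about +89.5°, and the red line at about -35°. So I need about 150° clockwise: I'll grip at yaw 149.5° and end near -0.5°.

```bash
python3 -m inch '0.175 0.068 0.02 -0.5 0.062;0.175 0.068 0.02 -0.5 0.062;0.175 0.068 0.02 -0.5 0.062;0.175 0.068 0.02 -0.5 0.062;0.175 0.068 0.02 -0.5 0.062' >/dev/null
python3 g.py .5785 .1725 .15 149.5
```

```text
shift [0.1122 0.14   0.0214] roll -0.4917 | tcp [0.5172 0.0038 0.3296] yaw 121.33 F [-0.3  0.7  0.3] w 0.062 gf 0.0 t 25.4 q7 0.15
```

```bash
python3 -m inch '0.109 0.137 0.02 -0.49 0.062;0.109 0.137 0.02 -0.49 0.062;0.109 0.137 0.02 -0.49 0.062;0.109 0.137 0.02 -0.49 0.062;0.109 0.137 0.02 -0.49 0.062' >/dev/null
python3 -m inch '0 0 0 0 0.062;0 0 0 0 0.062'
python3 g.py .5785 .1725 .095 149.5
```

```text
clock: 26.05
position: [0.5789, 0.1586, 0.3097]
ee_rot: [-0.85, -3.024, 0.002]
force: [-0.7, -0.0, 0.2]
width: 0.672
gripper_force: 0.0
shift [0.0076 0.0118 0.0557] roll -0.0156 | tcp [0.5789 0.1586 0.3097] yaw 148.6 F [-0.7 -0.   0.2] w 0.0617 gf 0.0 t 26.1 q7 0.28
```

```bash
python3 -m inch '0.0076 0.0118 0 -0.015 0.062;0.0076 0.0118 0.03 -0.015 0.062;0.0076 0.0118 0.045 -0.015 0.062;0.0076 0.0118 0.045 -0.015 0.062;0.0076 0.0118 0.045 -0.015 0.062' >/dev/null
python3 g.py .5785 .1725 .077 149.5
python3 - <<'E'
from h import *
snap("scene","s5.png",(140,220,310,410),7)
E
```

```text
shift [ 0.0001 -0.001   0.0291] roll 0.0002 | tcp [0.5791 0.1733 0.2651] yaw 149.51 F [ 0.4 -0.1  1. ] w 0.0617 gf 0.0 t 26.6 q7 0.24
```

View pics/s5.png

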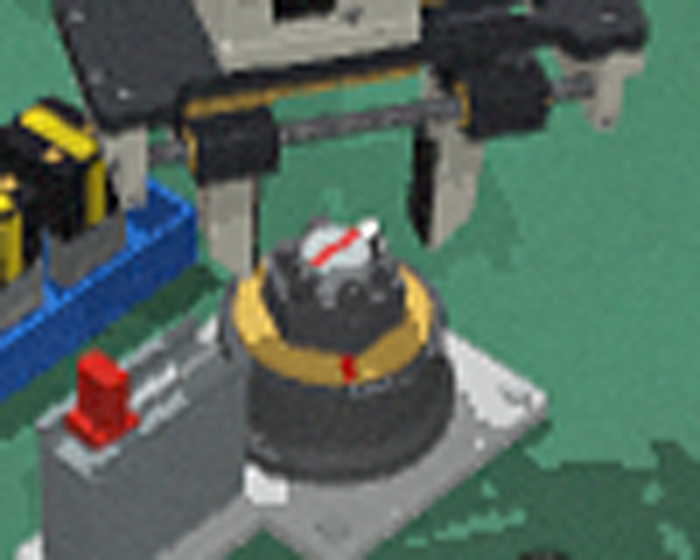

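The fingers straddle the nut symmetrically, about at crop columns 230 and 445 with the nut at 335. I'll lower and close.

```bash
python3 -m inch '0 -0.001 0.015 0 0.062;0 -0.001 0.029 0 0.062;0 -0.001 0.029 0 0.062;0 -0.001 0.029 0 0.062' 
python3 -m inch '0 0 0 0 0.04;0 0 0 0 0.04;0 0 0 0 0.04;0 0 0 0 0.04;0 0 0 0 0.04' 25
python3 g.py .5785 .1725 .077 149.5
```

```text
clock: 27.0
position: [0.5784, 0.1725, 0.2354]
ee_rot: [-0.825, -3.03, 0.001]
force: [-0.4, -0.3, 0.8]
width: 0.674
gripper_force: 0.0
clock: 27.5
position: [0.5792, 0.1739, 0.2365]
ee_rot: [0.824, 3.03, 0.005]
force: [4.2, 5.4, -4.6]
width: 0.503
gripper_force: 24.8
shift [-0.0001 -0.0016  0.0005] roll 0.0015 | tcp [0.5792 0.1739 0.2365] yaw 149.59 F [ 4.2  5.4 -4.6] w 0.0461 gf 24.8 t 27.5 q7 0.21
```

Gripped across the flats at 46.1 mm. I'll centre up and turn clockwise, which is positive roll.

```bash
python3 -m inch '0 0.0015 0 0 0.04;0 0.0015 0 0.12 0.04;0 0.0015 0 0.24 0.04;0 0.0015 0 0.36 0.04;0 0.0015 0 0.48 0.04' 35
python3 -m inch '0 0 0 0.12 0.04;0 0 0 0.24 0.04;0 0 0 0.36 0.04;0 0 0 0.48 0.04;0 0 0 0.6 0.04'
python3 -m inch '0 0 0 0.12 0.04;0 0 0 0.24 0.04;0 0 0 0.36 0.04;0 0 0 0.48 0.04;0 0 0 0.6 0.04'
python3 g.py .5785 .1725 .077 -0.5
```

```text
clock: 28.0
position: [0.5796, 0.1745, 0.2364]
ee_rot: [1.528, 2.744, 0.002]
force: [1.7, 3.3, -1.5]
width: 0.5
gripper_force: 34.8
clock: 28.5
position: [0.5799, 0.1745, 0.2364]
ee_rot: [2.271, 2.17, 0.004]
force: [3.4, 2.8, -3.2]
width: 0.499
gripper_force: 34.8
clock: 29.0
position: [0.5802, 0.1745, 0.2364]
ee_rot: [-2.811, -1.402, -0.005]
force: [4.9, 1.4, -3.5]
width: 0.501
gripper_force: 34.8
shift [-0.0026 -0.0002  0.0004] roll 0.934 | tcp [0.5802 0.1745 0.2364] yaw 53.01 F [ 4.9  1.4 -3.5] w 0.046 gf 34.8 t 29.0 q7 -1.18
```

```bash
python3 -m inch '0 0 0 0.12 0.04;0 0 0 0.24 0.04;0 0 0 0.36 0.04;0 0 0 0.48 0.04;0 0 0 0.6 0.04'
python3 -m inch '0 0 0 0.1 0.04;0 0 0 0.2 0.04;0 0 0 0.3 0.04;0 0 0 0.33 0.04;0 0 0 0.33 0.04'
python3 -m inch '0 0 0 0 0.04;0 0 0 0 0.04;0 0 0 0 0.04'
python3 g.py .5797 .1745 .077 -0.3
```

```text
clock: 29.5
position: [0.5804, 0.1742, 0.2365]
ee_rot: [-3.1, -0.508, -0.005]
force: [4.7, 0.7, -4.7]
width: 0.502
gripper_force: 34.8
clock: 30.0
position: [0.5804, 0.1741, 0.2364]
ee_rot: [-3.141, 0.003, -0.005]
force: [5.5, -0.3, -3.9]
width: 0.5
gripper_force: 34.6
clock: 30.3
position: [0.5804, 0.174, 0.2364]
ee_rot: [-3.141, 0.001, -0.005]
force: [4.5, 1.0, -3.2]
width: 0.5
gripper_force: 34.6
shift [-0.0007 -0.0005  0.0004] roll 0.0043 | tcp [0.5804 0.174  0.2364] yaw -0.05 F [ 4.5  1.  -3.2] w 0.0459 gf 34.6 t 30.3 q7 -1.93
```

Release, rise and look. Opening stays small because the guide is close.

```bash
python3 -m inch '0 0 0 0 0.058;0 0 0 0 0.058;0 0 0 0 0.058;0 0 -0.05 0 0.058;0 0 -0.1 0 0.058' 
python3 -m inch '-0.11 0 -0.04 0 0.058;-0.11 -0.06 -0.04 0 0.058;-0.18 -0.06 -0.04 0 0.058;-0.18 -0.06 -0.04 0 0.058;-0.18 -0.06 -0.04 0 0.058'
python3 - <<'E'
from h import *
t=arm.get_image("top")[172:222,235:320]; s=arm.get_image("scene")[160:215,320:400]
cv2.imwrite("pics/hub2.png",np.vstack([cv2.resize(t,(640,376),interpolation=cv2.INTER_CUBIC)[:300],cv2.resize(s[:40],(600,300),interpolation=cv2.INTER_CUBIC)[:,:640].copy() if 0 else cv2.resize(s[:37],(640,296),interpolation=cv2.INTER_CUBIC)])[:,:,::-1])
E
python3 g.py .5797 .1745 .2 -0.3
```

```text
clock: 30.8
position: [0.5785, 0.1738, 0.3357]
ee_rot: [3.14, -0.0, -0.007]
force: [1.3, 0.0, 0.1]
width: 0.633
gripper_force: 0.0
clock: 31.3
position: [0.3938, 0.2357, 0.3765]
ee_rot: [-3.141, -0.01, 0.004]
force: [1.5, -0.6, -0.6]
width: 0.633
gripper_force: 0.0
shift [0.1814 0.0603 0.0175] roll 0.0076 | tcp [0.3982 0.2344 0.3765] yaw 0.14 F [ 1.1 -0.5  0.3] w 0.058 gf 0.0 t 31.4 q7 -2.22
```

View pics/hub2.png

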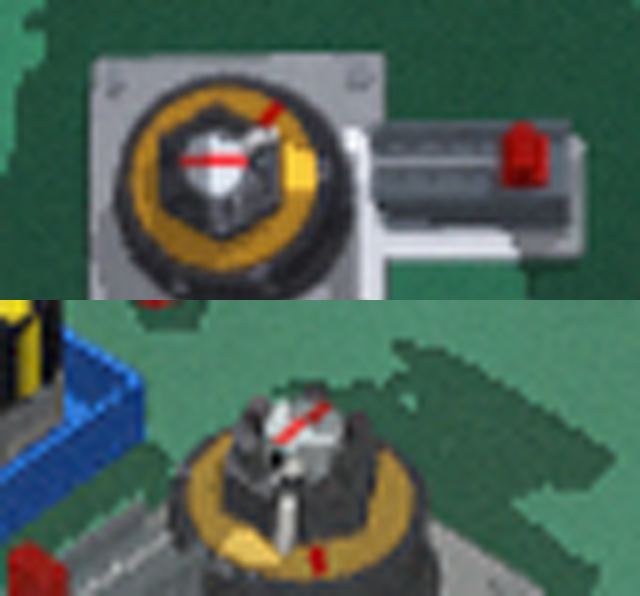

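The white line is past the red line on the clockwise side and a flat faces the guide: the hexagon edge is vertical in the top image, and the white mark is about 27–30° off the dash. The slot is lined up. Next I'll go behind the pin tab with the fingers shut.

```bash
python3 -m inch '0.11 0.13 0.01 -0.74 0.0;0.11 0.13 0.01 -0.74 0.0;0.11 0.13 0.01 -0.74 0.0;0.11 0.13 0.01 -0.74 0.0;0.11 0.13 0.01 -0.74 0.0' >/dev/null
python3 -m inch '0 0 0 -0.74 0;0 0 0 -0.74 0;0 0 0 -0.74 0;0 0 0 -0.74 0;0 0 0 -0.74 0' >/dev/null
python3 -m inch '0 0 0 0 0'
python3 g.py .5797 .018 .15 90
```

```text
clock: 32.5
position: [0.5103, 0.1026, 0.3656]
ee_rot: [-2.376, -2.056, 0.001]
force: [0.3, -0.2, -0.4]
width: 0.002
gripper_force: 0.0
shift [-0.0738  0.0809  0.0566] roll -0.1442 | tcp [0.5103 0.1026 0.3656] yaw 81.74 F [ 0.3 -0.2 -0.4] w 0.0002 gf 0.0 t 32.5 q7 -0.52
```

```bash
python3 -m inch '-0.074 0.081 0 -0.144 0;-0.074 0.081 0.03 -0.144 0.0;-0.074 0.081 0.056 -0.144 0.0;-0.074 0.081 0.056 -0.144 0.0;-0.074 0.081 0.056 -0.144 0.0' >/dev/null
python3 -m inch '0 0 0 0 0'
python3 g.py .5797 .018 .107 90
```

```text
clock: 33.1
position: [0.579, 0.0201, 0.311]
ee_rot: [2.222, 2.22, 0.002]
force: [0.3, -0.1, -0.2]
width: 0.007
gripper_force: 0.0
shift [-0.0021  0.0006  0.045 ] roll -0.0006 | tcp [0.579  0.0201 0.311 ] yaw 89.96 F [ 0.3 -0.1 -0.2] w 0.0006 gf 0.0 t 33.1 q7 -0.21
```

```bash
python3 -m inch '-0.002 0 0.025 0 0;-0.002 0 0.045 0 0.0;-0.002 0 0.045 0 0.0;-0.002 0 0.045 0 0.0'
python3 -m inch '0.015 0 0 0 0;0.03 0 0 0 0.0;0.04 0 0 0 0.0;0.05 0 0 0 0.0;0.05 0 0 0 0.0'
python3 - <<'E'
from h import *
s=arm.get_image("scene")[150:225,300:400]; cv2.imwrite("pics/push.png",cv2.resize(s,(640,480),interpolation=cv2.INTER_CUBIC)[:,:,::-1])
E
```

```text
clock: 33.5
position: [0.579, 0.0179, 0.2663]
ee_rot: [2.221, 2.222, 0.002]
force: [0.4, 0.8, 1.3]
width: 0.006
gripper_force: 0.0
clock: 34.0
position: [0.5788, 0.0695, 0.2652]
ee_rot: [-2.218, -2.224, -0.002]
force: [-0.2, 0.2, 0.2]
width: 0.002
gripper_force: 0.0
```

View pics/push.png

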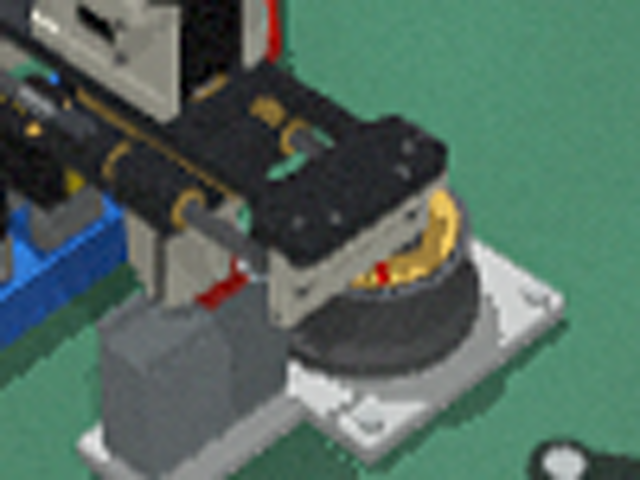

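The tab (red, at about 225, 285) is moving ahead of the shut fingers. I'll push on with force readings.

```bash
python3 -m inch '0.006 0 0 0 0;0.012 0 0 0 0.0;0.018 0 0 0 0.0;0.022 0 0 0 0.0;0.022 0 0 0 0.0'
python3 -m inch '0.002 0 0 0 0;0.004 0 0 0 0;0.004 0 0 0 0.0;0.004 0 0 0 0.0'
python3 -m inch '0.002 0 0 0 0;0.003 0 0 0 0;0.003 0 0 0 0.0;0.003 0 0 0 0.0'
```

```text
clock: 34.55
position: [0.5788, 0.0899, 0.2649]
ee_rot: [-2.22, -2.222, -0.0]
force: [-0.2, 0.9, -0.6]
width: 0.0
gripper_force: 0.0
clock: 34.95
position: [0.5789, 0.0932, 0.265]
ee_rot: [-2.222, -2.221, -0.001]
force: [0.7, -1.1, -0.8]
width: 0.005
gripper_force: 0.1
clock: 35.35
position: [0.5789, 0.0961, 0.265]
ee_rot: [2.222, 2.221, 0.0]
force: [-0.7, -1.2, 0.1]
width: 0.001
gripper_force: 0.5
```

```bash
for i in 1 ; do :; done
python3 -m inch '0.001 0 0 0 0;0.002 0 0 0 0;0.002 0 0 0 0.0'
python3 -m inch '0.001 0 0 0 0;0.002 0 0 0 0;0.002 0 0 0 0.0'
python3 -m inch '0.001 0 0 0 0;0.002 0 0 0 0;0.002 0 0 0 0.0'
python3 - <<'E'
from h import *
t=arm.get_image("top"); s=arm.get_image("scene")
for n,im in(("top",t),("scene",s)):
  hs=cv2.cvtColor(im,cv2.COLOR_RGB2HSV); red=(((hs[...,0]<8)|(hs[...,0]>172))&(hs[...,1]>110)).astype(np.uint8); red[:165]=0;red[222:]=0;red[:,:245]=0;red[:,395:]=0
  k,l,st,c=cv2.connectedComponentsWithStats(red)
  for i in range(1,k):
    if st[i,4]>3: print(n,st[i].tolist(),pix2w(n,c[i][::-1],.094)[:2].round(4))
E
```

```text
clock: 35.65
position: [0.579, 0.0966, 0.265]
ee_rot: [2.222, 2.219, -0.003]
force: [-1.0, -6.6, 3.1]
width: 0.002
gripper_force: 3.2
clock: 35.95
position: [0.579, 0.0971, 0.265]
ee_rot: [2.223, 2.216, -0.005]
force: [-0.5, -11.5, 4.1]
width: 0.005
gripper_force: 5.7
clock: 36.25
position: [0.5791, 0.0975, 0.2651]
ee_rot: [2.224, 2.214, -0.008]
force: [-2.1, -15.5, 7.0]
width: 0.006
gripper_force: 8.1
top [259, 192, 6, 2, 7] [0.5779 0.1751]
scene [339, 187, 7, 6, 21] [0.5941 0.1004]
scene [359, 191, 2, 4, 5] [0.63   0.1229]
```

A hard stop at y = 0.097 matches the predicted fully-home position (0.098). A tooth would have blocked it 18 mm earlier. I'll back off and check.

```bash
python3 -m inch '-0.02 0 0 0 0;-0.04 0 0 0 0;-0.04 0 -0.05 0 0.0;-0.04 0 -0.1 0 0;-0.04 0 -0.1 0 0'
python3 -m inch '-0.2 -0.1 0 0 0;-0.2 -0.1 0 0 0;-0.2 -0.1 0 0 0.0;-0.2 -0.1 0 0 0;-0.2 -0.1 0 0 0'
python3 -m inch '0 0 0 0 0;0 0 0 0 0;0 0 0 0 0'
python3 - <<'E'
from h import *
t=arm.get_image("top")[165:265,240:365]; s=arm.get_image("scene")[150:225,300:400]
cv2.imwrite("pics/fin.png",np.hstack([cv2.resize(t,(440,352),interpolation=cv2.INTER_CUBIC),cv2.resize(s,(360,352),interpolation=cv2.INTER_CUBIC)])[:,:,::-1])
E
python3 y.py
```

```text
clock: 36.85
position: [0.5808, 0.0629, 0.3719]
ee_rot: [2.218, 2.217, 0.015]
force: [0.7, -1.1, -0.2]
width: 0.006
gripper_force: 0.0
clock: 37.35
position: [0.4766, -0.1416, 0.3651]
ee_rot: [2.226, 2.216, -0.002]
force: [-0.3, 0.6, -0.5]
width: 0.004
gripper_force: 0.0
clock: 37.65
position: [0.4795, -0.1366, 0.3651]
ee_rot: [2.219, 2.223, 0.001]
force: [0.3, 1.5, -1.3]
width: 0.004
gripper_force: 0.0
yel [252, 184, 25, 24, 183] [0.5679 0.1742]
yel [272, 187, 5, 6, 20] [0.5906 0.1447]
yel [330, 233, 11, 14, 77] [ 0.4481 -0.0303]
yel [296, 235, 10, 14, 76] [0.4433 0.0665]
yel [313, 234, 10, 14, 75] [0.4452 0.0205]
yel [262, 236, 9, 14, 73] [0.4411 0.1649]
yel [278, 236, 10, 14, 74] [0.4409 0.1193]
tray [[0.485, 0.202], [0.493, -0.061], [0.407, -0.063], [0.399, 0.197]]
```

View pics/fin.png

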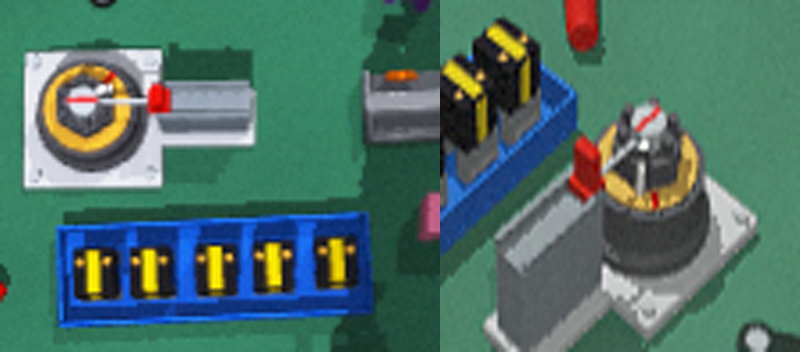

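The picture shows all five packs in the tray. The red tab is at the inner end of the guide (left panel, 158, 97), with the pin through the slot into the axle. Handing in.

```bash
python3 -c "from cell import arm; print(arm.sign_off())"
```

```text
the job is handed in; nothing more can be done
None
```

I handed the job in: all five packs are standing in the blue tray, the nut is tightened to the next slot past the red line, and the pin is pushed in to its hard stop; the final pictures confirm this, but sign-off returned no verdict.

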